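# Fit the amber cover on the gel station and start the run

### The job

The gel is loaded: lift the amber cover by its grip bar and fit it level over the station's two brass posts, red socket on the red post and black on black, both going down together, then press it gently, without forcing it, against the sprung contacts until it is fully home and flush on the rim. Only then press the green start button right down and let it come up. Leave the beaker, the bottle and the dish standing where they are.

Things in the scene. Friction and masses are not known exactly. Their poses are not given: they have to be found in the camera images.
- station: Gel station, fixed, 140 x 270 mm. Origin: centre of its underside; z up, y along its length. Gel bed from y = -135 to +55 mm with a level white rim at z = 60 mm; grey console (y = 56 to 134 mm, top z = 55 mm) with the start button. Two upright brass posts, red-tipped at about (0, 36) and black-tipped at about (0, -116) mm. The acrylic cracks if the cover loads the station with over 50 N (the leaves' own squeeze, about 13 N, counts in).
- posts_nominal (a point): Rim-height point that should lie midway between the posts; station frame (0, -40, 60) mm. But the grey clip-in carriage that holds both posts has play: in each of x and y it sits up to 4.5 mm, and in yaw up to 0.004 rad, off this, firmly, differently each time. Posts: 152 mm apart, 8 mm thick, tips 84 mm above the bench, nearly blunt (0.6 mm bevel). Not measured: see or feel.
- start_top (a point): Centre of the green button's top (24 mm across, 77 mm above the bench when up), pressed straight down; station frame (-36, 97, 77) mm. Its black collar, 40 mm across, ends 10 mm lower.
- cover: Loose amber plate 130 (x) x 188 (y) x 5 mm, 0.14 to 0.28 kg, flat on the bench, right way up. Origin: centre of its underside; z up, y towards the red socket. On its middle stands a white grip bar 14 mm wide (x), 60 mm long (y), top at z = 32 mm. Square socket blocks at y = 76 (red) and -76 mm (black), 24 x 24 mm, top at z = 16 mm, with vertical through holes of 9.5 mm, no lead-in.
- red_socket (a point): Centre of the red block's hole at the cover's underside; cover frame (0, 76, 0) mm. Sprung leaves jut 1.5 mm from the +x and -x flanks of each post, most 10 mm over the rim: once both holes are over the posts the cover drops freely to about 13 mm over the rim, then needs a push of 3 to 12 N in all down to the rim, where the force rises sharply.
- black_socket (a point): Centre of the black block's hole at the cover's underside; cover frame (0, -76, 0) mm.
- start (a joint): Travel in m of the round green start button: 0 up, 0.005 fully down (about 5 N); springs back. The run starts at 0.004.
- beaker: White plastic beaker, 72 mm across, 95 mm high, standing; origin at the centre of its underside. To be left alone.
- bottle: White reagent bottle, green label, red cap, 56 mm across, 135 mm high, standing; origin at the centre of its underside. To be left alone.
- dish: Clear petri dish with yellow agar, 90 mm across, 15 mm high; origin at the centre of its underside. To be left alone.

How it is judged:
By the outcome, as a careful person would: the job done as asked, in the order asked, and still so for the second after the job is handed in, with the robot touching nothing.
It also fails if it takes over 72 s, if anything falls off the work surface, if the arm or the gripper's body presses on something with over 40 N, if the wrist force passes 120 N, or if a joint passes its speed limit or range.

### The arm

A 6-joint arm with a two-finger parallel gripper is mounted at the origin on the work surface. World frame = base frame: x ahead of the robot, y to its left, z up, the work surface at z = 0. Lengths are in mm, angles in rad, forces in N, time in s.
With the tool pointing down it reaches from about 275 to 875 mm from the base axis. Payload 12.5 kg.
Tool frame: the origin (TCP) lies on the centre line of the jaws, within the pads' length; the fingertips stand 19 mm ahead of it and the grasp point (between the pads) is the TCP; z points along the fingers, y is the line along which they close (so a half turn about z gives the same grasp; the last joint's range is limited). The gripper opens to 85 mm and grips with 20 to 120 N. Pads are 22 mm wide; open, the fingers measure 114 mm over their backs; the gripper's body (76 mm by 85 mm) begins 54 mm behind the grasp point. The pads swing forward as they close: fully open they stand 13 mm farther back than shut.
Start: joints at [1.087, 0.351, 1.652, -0, 1.139, -0.085], TCP at [213.54, 506.838, 250.29] pointing down, gripper open.
Joint ranges: [-2.75, 2.75], [-0.79, 2.1], [0.01, 2.65], [-1.57, 4.71], [0.07, 3.14], [-2.87, 2.87]. Speed limits (rad/s): [2.22, 2.22, 2.79, 3.14, 3.14, 3.14].

### API

Orientations are given as a unit quaternion [w, x, y, z].
In Python, from plant import arm, fingers, kin, imaging, search_frame gives the robot as it stands. Calls block until the motion is done:
- arm.goto(position, orientation): joint-space move of the TCP to a pose.
- arm.move_straight(position, max_speed=150, rot=None, force_limit=None): straight line of the TCP; rot=None keeps the orientation; max_speed is the mean speed in mm/s. With force_limit (N) it stops when the force on the tool has changed by that much, and returns True; else False.
- arm.move_j(angles): joint-space move.
- fingers.grip(opening, grip_force=None): finger opening in mm; grip_force is the grip in N (None keeps the last); returns when the fingers have stopped.
- arm.sleep(seconds).
- kin.solve_ik(position, orientation): joint angles nearest the present ones, or None.
- imaging.snapshot(name): name is "scene" or "top" or "wrist"; returns the picture (384x512x3 uint8, red, green, blue); there is no depth.
- imaging.get_calibration(name): a dict with "fx", "fy", "cx", "cy" (pixels), "k1" (the pictures are not rectified: a ray, as slopes to the right and down, at radius r is drawn at 1 + k1 r^2 times it, then the intrinsics apply), "T" (4x4, takes a point from camera to world coordinates). Camera axes: x right, y up, looking along -z (the intrinsics and any distortion apply to the point x, -y, -z); pixel columns grow to the right and rows downward; lengths in mm; the calibration is good to about 2 mm. A picture is of the moment at which its call begins: read the wrist's pose just before it. get_calibration takes no time and is no camera call; for the wrist camera it gives the pose at the moment of the call.
A pose or a line that the arm cannot do raises arm.PlanningError and nothing moves.
- arm.finish_job(): hands the job in; it is judged then, once.
Trained networks look in the newest picture that a camera, given by its name, has taken for a name from the list of things; names that differ only in an ending like _2 or _b are one class to them, and where a whole thing is asked for, a point or a joint stands for the part that bears it (a point fixed in the world has none). Each returns a list of dicts, best first, with "p" (0 to 1); they miss things now and then, are a little off and sometimes report something else, mostly with a low value. They report only what shows in the picture. A call takes as long as a camera call.
- search_frame(camera, thing): "rect" ([left, top, right, bottom] in pixels, round what is visible of it).
Readings, each from a call of its own:
- arm.current_time_s(): time.
- arm.current_joint_pos(): joint angles.
- arm.current_qvel(): joint speeds.
- arm.current_effort(): joint torques, N m.
- arm.current_tcp_pos(): TCP position.
- arm.current_tool_rot(): TCP orientation.
- arm.current_ft_force(): force on the tool from outside, world axes, zero at the start.
- arm.current_ft_torque(): the same for the moment, N m.
- arm.current_gripper_width(): finger opening in mm.
- arm.current_finger_force(): force on a finger pad.
Only numpy, scipy, OpenCV 4.12 (cv2) and the standard library are available. Lean on these libraries where they do the work, as an engineer would, in place of code of your own. Each camera call takes 0.05 s, during which the arm holds its last target. There are 200 camera calls.

## Working session

There is one attempt and no reset: what is moved stays moved. The work goes in short steps, each a Python script; the robot and the scene stay as the last script left them, time stands still between calls to the robot, and variables do not carry over. Pictures are saved under pics/ and viewed, at most 10 in all, crops included, and the job is handed in when it is done.

```bash
ls; mkdir -p pics
python3 - <<'E'
from plant import arm, fingers, kin, imaging, search_frame
import cv2,numpy as np
for c in ["top","scene"]:
    im=imaging.snapshot(c); cv2.imwrite(f"pics/{c}0.png",im[:,:,::-1])
    k=imaging.get_calibration(c); print(c,{a:(np.round(b,3).tolist() if a=="T" else b) for a,b in k.items()})
    for t in ["station","cover","red_socket","black_socket","start","beaker","bottle","dish"]:
        print(t,[(np.round(d["rect"]).tolist(),round(d["p"],2)) for d in search_frame(c,t)[:2]])
print(arm.current_time_s(), arm.current_tool_rot(), arm.current_ft_force())
k=imaging.get_calibration("wrist"); print(k)
E
```

```text
pics
top {'fx': 470.6317282080149, 'fy': 470.6317282080149, 'cx': 247.65301519725963, 'cy': 193.27639915316186, 'k1': 0.04089666220879994, 'T': [[-0.004, 1.0, -0.029, 561.178], [-1.0, -0.004, -0.003, -10.077], [-0.004, 0.029, 1.0, 1196.846], [0.0, 0.0, 0.0, 1.0]]}
station [([122.0, 198.0, 240.0, 273.0], 0.61)]
cover [([299.0, 189.0, 379.0, 252.0], 0.58)]
red_socket [([298.0, 187.0, 383.0, 255.0], 0.73), ([137.0, 254.0, 146.0, 261.0], 0.45)]
black_socket [([298.0, 186.0, 382.0, 253.0], 0.85)]
start [([137.0, 258.0, 148.0, 265.0], 0.63)]
beaker [([130.0, 130.0, 163.0, 164.0], 0.89)]
bottle [([326.0, 136.0, 353.0, 166.0], 0.88)]
dish [([210.0, 113.0, 246.0, 146.0], 0.67)]
scene {'fx': 466.6015872622357, 'fy': 466.6015872622357, 'cx': 261.48702449165745, 'cy': 195.33794424252198, 'k1': -0.1426697861999327, 'T': [[-0.046, -0.685, 0.727, 1462.557], [0.999, -0.037, 0.028, 20.347], [0.008, 0.727, 0.686, 875.88], [0.0, 0.0, 0.0, 1.0]]}
station []
cover [([145.0, 169.0, 220.0, 216.0], 0.68)]
red_socket [([353.0, 212.0, 384.0, 256.0], 0.72), ([143.0, 171.0, 225.0, 213.0], 0.55)]
black_socket [([145.0, 169.0, 226.0, 211.0], 0.67)]
start [([147.0, 170.0, 221.0, 215.0], 0.55)]
beaker [([352.0, 212.0, 385.0, 253.0], 0.67)]
bottle [([159.0, 196.0, 186.0, 245.0], 0.88)]
dish [([265.0, 242.0, 303.0, 275.0], 0.67)]
0.9 [-7.63366167e-06  1.98111473e-01  9.80179496e-01  1.56825060e-05] [ 0.56346726  0.3788251  -0.35908186]
{'fx': 312.692765321674, 'fy': 312.692765321674, 'cx': 257.05418887979226, 'cy': 188.73262378819967, 'k1': -0.07415925014344141, 'T': array([[ 3.87864298e-01, -8.82763820e-01, -2.65121340e-01,
         1.45518800e+02],
       [ 9.21716452e-01,  3.71554839e-01,  1.11291438e-01,
         5.34254378e+02],
       [ 2.63062014e-04, -2.87532676e-01,  9.57770792e-01,
         3.73961629e+02],
       [ 0.00000000e+00,  0.00000000e+00,  0.00000000e+00,
         1.00000000e+00]])}
```

Run:
```python
import cv2
a=cv2.imread("pics/top0.png")[100:290,110:400]
cv2.imwrite("pics/top0z.png",cv2.resize(a,(800,524),interpolation=cv2.INTER_CUBIC))
```

```text
(no output)
```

View pics/top0z.png

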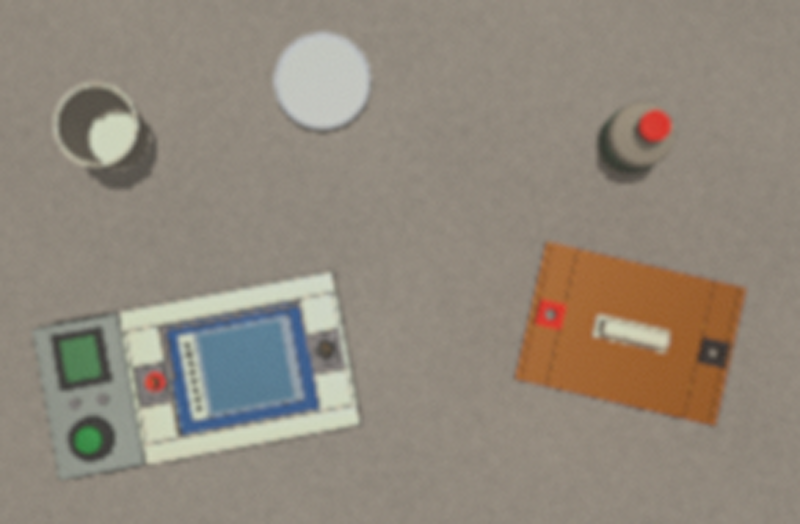

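The top view shows the cover at right: red block at crop (550,314), black at (712,352). The station is at left: red post at (154,382), black post at (325,349), button at (88,438). Next I'll convert these to world coordinates and take close wrist pictures.

```bash
cat > h.py <<'E'
from plant import arm, fingers, kin, imaging, search_frame
import cv2, numpy as np
from scipy.spatial.transform import Rotation as R
def back(k,uv,z):
    "pixel -> world point at height z"
    K=np.array([[k["fx"],0,k["cx"]],[0,k["fy"],k["cy"]],[0,0,1.]])
    x,y=cv2.undistortPoints(np.array([[uv]],float),K,np.array([k["k1"],0,0,0,0.]))[0,0]
    T=np.array(k["T"]); d=T[:3,:3]@[x,-y,-1]; o=T[:3,3]
    return o+d*(z-o[2])/d[2]
def proj(k,p):
    T=np.array(k["T"]); c=T[:3,:3].T@(np.array(p,float)-T[:3,3]); s=np.array([c[0],-c[1]])/-c[2]
    s=s*(1+k["k1"]*(s@s)); return np.array([k["fx"]*s[0]+k["cx"],k["fy"]*s[1]+k["cy"]])
def down(yaw):
    "tool pointing down, tool x axis at heading yaw"
    c,s=np.cos(yaw),np.sin(yaw)
    q=R.from_matrix(np.array([[c,s,0],[s,-c,0],[0,0,-1.]])).as_quat()
    return np.array([q[3],q[0],q[1],q[2]])
def look(name,p,yaw):
    arm.goto(p,down(yaw)); arm.sleep(.3)
    k=imaging.get_calibration("wrist"); im=imaging.snapshot("wrist")
    cv2.imwrite(f"pics/{name}.png",im[:,:,::-1]); np.save(f"pics/{name}.npy",k,allow_pickle=True); return k,im
def tt(p,q): return kin.solve_ik(p,q)
E
python3 - <<'E'
from h import *
k=imaging.get_calibration("top")
P={}
for n,u,v,z in [("rs",550,314,16),("bs",712,352,16),("rp",154,382,84),("bp",325,349,84),("start",88,438,77)]:
    P[n]=back(k,(110+(u+.5)/2.7586-.5,100+(v+.5)/2.7586-.5),z); print(n,P[n].round(1))
for a,b in (("rs","bs"),("rp","bp")):
    d=P[a]-P[b]; y=np.arctan2(d[1],d[0]); print(np.linalg.norm(d),y,(P[a]+P[b])/2)
    m=(P[a]+P[b])/2
    for yaw in y+np.array([0,np.pi/2,np.pi,-np.pi/2]):
        print(round(yaw,2),[None if (j:=kin.solve_ik([m[0],m[1],z],down(yaw))) is None else np.round(j,2) for z in (27,100,260)])
T=np.array(imaging.get_calibration("wrist")["T"])
q=arm.current_tool_rot();Rt=R.from_quat([q[1],q[2],q[3],q[0]]).as_matrix()
print(Rt.T@(T[:3,3]-arm.current_tcp_pos()), Rt.T@T[:3,:3])
E
```

```text
rs [ 544.  -159.6   16. ]
bs [ 509.2 -305.5   16. ]
rp [488.3 187.7  84. ]
bp [515.8  41.6  84. ]
start [440.2 245.3  77. ]
149.99385570752747 1.336767985997275 [ 526.6303233  -232.52824485   16.        ]
1.34 [array([-0.5 ,  0.71,  1.72, -0.  ,  0.72, -0.26]), array([-0.5 ,  0.59,  1.7 , -0.  ,  0.85, -0.26]), array([-0.5 ,  0.39,  1.57, -0.  ,  1.18, -0.26])]
2.91 [array([-0.5 ,  0.71,  1.72, -0.  ,  0.72, -1.83]), array([-0.5 ,  0.59,  1.7 , -0.  ,  0.85, -1.83]), array([-0.5 ,  0.39,  1.57, -0.  ,  1.18, -1.83])]
4.48 [None, None, None]
-0.23 [array([-0.5 ,  0.71,  1.72, -0.  ,  0.72,  1.31]), array([-0.5 ,  0.59,  1.7 , -0.  ,  0.85,  1.31]), array([-0.5 ,  0.39,  1.57, -0.  ,  1.18,  1.31])]
148.68774147118103 1.7569336397069297 [502.01669489 114.68873884  84.        ]
1.76 [array([ 0.13,  0.63,  1.88, -0.  ,  0.63, -0.05]), array([ 0.13,  0.5 ,  1.86, -0.  ,  0.78, -0.05]), array([ 0.13,  0.28,  1.73, -0.  ,  1.14, -0.05])]
3.33 [array([ 0.13,  0.63,  1.88, -0.  ,  0.63, -1.62]), array([ 0.13,  0.5 ,  1.86, -0.  ,  0.78, -1.62]), array([ 0.13,  0.28,  1.73, -0.  ,  1.14, -1.62])]
4.9 [None, None, None]
0.19 [array([ 0.13,  0.63,  1.88, -0.  ,  0.63,  1.52]), array([ 0.13,  0.5 ,  1.86, -0.  ,  0.78,  1.52]), array([ 0.13,  0.28,  1.73, -0.  ,  1.14,  1.52])]
[  73.3385633    -1.15011648 -123.65913885] [[ 5.48281923e-04  9.57764633e-01  2.87552789e-01]
 [ 9.99999822e-01 -4.57454793e-04 -3.83052460e-04]
 [-2.35331698e-04  2.87552948e-01 -9.57764714e-01]]
```

Run:
```python
from h import *
def crop(name,k,im,pts,s=6,w=33):
    out=[]
    for p in pts:
        u,v=np.round(proj(k,p)).astype(int); print(name,"origin",u-w,v-w,"scale",s)
        out.append(cv2.resize(im[v-w:v+w,u-w:u+w],None,fx=s,fy=s,interpolation=cv2.INTER_CUBIC))
    return np.hstack(out)
def job(tag,a,b,z,s,w):
    a,b=np.array(a),np.array(b); m=(a+b)/2; y=np.arctan2(*(a-b)[1::-1]); rows=[]
    for i,yaw in enumerate((y-np.pi/2,y+np.pi/2)):
        d=np.array([np.cos(yaw),np.sin(yaw)])
        k,im=look(f"{tag}{i}",[*(m[:2]-60*d),z],yaw); rows.append(crop(f"{tag}{i}",k,im,[a,b],s,w))
    cv2.imwrite(f"pics/{tag}_m.png",np.vstack(rows)[:,:,::-1]); print(rows[0].shape)
job("st",[488.3,187.7,84],[515.8,41.6,84],140,6,24)
job("cv",[544,-159.6,16],[509.2,-305.5,16],170,6,24)
print(arm.current_time_s())
```

```text
st0 origin 102 95 scale 6
st0 origin 362 96 scale 6
st1 origin 364 98 scale 6
st1 origin 105 98 scale 6
(288, 576, 3)
cv0 origin 146 87 scale 6
cv0 origin 318 87 scale 6
cv1 origin 320 88 scale 6
cv1 origin 148 88 scale 6
(288, 576, 3)
11.7417
```

View pics/st_m.png

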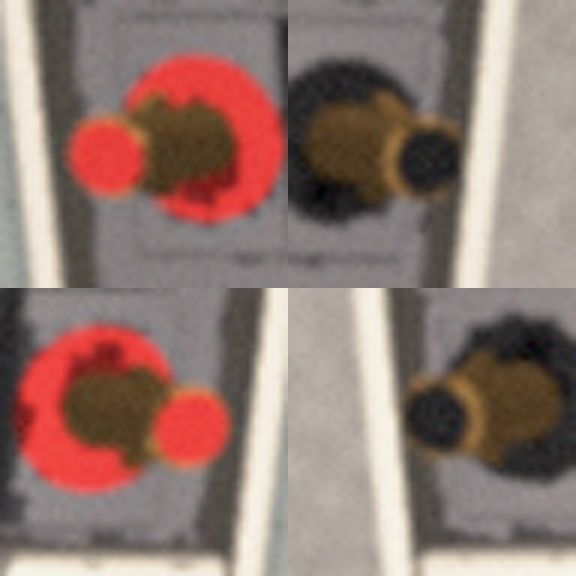

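View pics/cv_m.png

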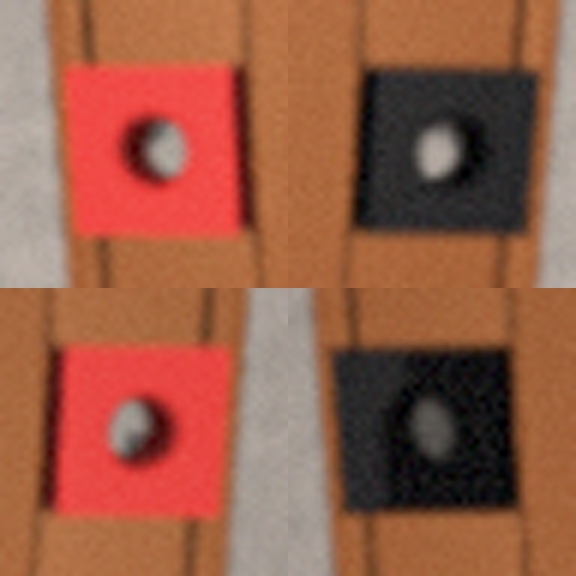

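The wrist pictures show all four targets clearly. In the cells, the post tips are at (106,157) and (140,158) in view 0, and (192,139) and (150,129) in view 1. The block-top centres are at (155.5,151), (160.5,152), (142,143.5) and (137,142).

Run:
```python
from h import *
D={"st":(84,[((102,95),(106,157),(362,96),(140,158)),((364,98),(192,139),(105,98),(150,129))]),
   "cv":(16,[((146,87),(155.5,151),(318,87),(160.5,152)),((320,88),(142,143.5),(148,88),(137,142))])}
for n,(z,v) in D.items():
    acc=[]
    for i,(o1,p1,o2,p2) in enumerate(v):
        k=np.load(f"pics/{n}{i}.npy",allow_pickle=True).item()
        a,b=[back(k,np.array(o)+(np.array(p)+.5)/6-.5,z) for o,p in ((o1,p1),(o2,p2))]; acc.append((a,b))
        print(n,i,a.round(2),b.round(2),np.linalg.norm(a-b).round(2))
    a,b=np.mean(acc,0); d=a-b; print(n,"mean",a.round(2),b.round(2),"mid",((a+b)/2).round(2),"yaw",np.arctan2(d[1],d[0]).round(4),np.linalg.norm(d).round(2))
```

```text
st 0 [486.82 191.65  84.  ] [514.45  41.93  84.  ] 152.25
st 1 [486.81 191.73  84.  ] [514.19  41.98  84.  ] 152.24
st mean [486.82 191.69  84.  ] [514.32  41.96  84.  ] mid [500.57 116.82  84.  ] yaw 1.7525 152.24
cv 0 [ 543.29 -160.81   16.  ] [ 508.33 -307.38   16.  ] 150.67
cv 1 [ 543.34 -160.36   16.  ] [ 508.23 -306.85   16.  ] 150.63
cv mean [ 543.32 -160.59   16.  ] [ 508.28 -307.11   16.  ] mid [ 525.8  -233.85   16.  ] yaw 1.3361 150.65
```

Run:
```python
from h import *
p=[525.8,-233.85]; q=down(1.3361)
arm.goto([*p,90],q)
print(arm.move_straight([*p,27],80,force_limit=10),arm.current_tcp_pos().round(2))
fingers.grip(5,60); print(arm.current_gripper_width(),arm.current_finger_force())
arm.move_straight([*p,130],100); arm.sleep(.3)
print(arm.current_ft_force(),arm.current_ft_torque(),arm.current_gripper_width(),arm.current_tcp_pos().round(2))
k=imaging.get_calibration("wrist"); im=imaging.snapshot("wrist")
cv2.imwrite("pics/held.png",im[:,:,::-1]); np.save("pics/held.npy",k,allow_pickle=True)
d=np.array([np.cos(1.3361),np.sin(1.3361)])
print(proj(k,[*(np.array(p)+76*d),130-27+16]), arm.current_time_s())
```

```text
False [ 526.08 -234.01   27.39]
13.05746843939393 59.367472529411316
[-0.08761055  0.07261827 -1.51713095] [-0.00378893 -0.00903572 -0.01194   ] 12.577181374110552 [ 525.7  -233.8   129.71]
[257.87364557  86.00604606] 16.2417
```

View pics/held.png

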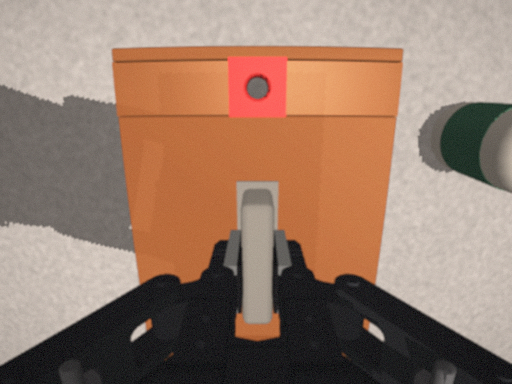

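The cover is held level. The red block is centred at (257.5,87), within about 0.4 mm of the predicted position. Next I'll carry it to the posts.

Run:
```python
from h import *
yaw=1.7525; d=np.array([np.cos(yaw),np.sin(yaw)]); p=np.array([500.57,116.82])+.3*d; q=down(yaw)
arm.goto([525,-60,150],down(1.55)); arm.goto([*p,150],q)
arm.move_straight([*p,120],60); arm.sleep(.4)
print(arm.current_tcp_pos().round(2),arm.current_ft_force().round(2),arm.current_ft_torque().round(3))
hit=arm.move_straight([*p,103],15,force_limit=5)
print(hit,arm.current_tcp_pos().round(2),arm.current_ft_force().round(2),arm.current_ft_torque().round(3),arm.current_time_s())
```

```text
[500.57 117.17 120.14] [-0.78 -0.01 -1.43] [0.021 0.046 0.051]
False [500.59 117.14 103.1 ] [ 0.3   0.3  -1.21] [0.006 0.007 0.027] 20.0583
```

Both holes are over the posts, 8 mm past the tips with no force. Next I'll press it home gently.

Run:
```python
from h import *
p=arm.current_tcp_pos()[:2]
yaw=1.7525; d=np.array([np.cos(yaw),np.sin(yaw)]); p=np.array([500.57,116.82])+.3*d
def st(h): print(h,arm.current_tcp_pos().round(2),arm.current_ft_force().round(2),arm.current_ft_torque().round(3),round(arm.current_time_s(),2))
for z in (98,93,89): st(arm.move_straight([*p,z],15,force_limit=22))
st(arm.move_straight([*p,84.5],4,force_limit=18))
arm.sleep(.3); st(0)
k=imaging.get_calibration("wrist"); im=imaging.snapshot("wrist")
cv2.imwrite("pics/home.png",im[:,:,::-1])
```

```text
False [500.98 117.18  98.18] [ 3.18  1.49 -0.1 ] [ 0.085 -0.507 -0.004] 20.54
False [500.64 117.12  92.83] [ 4.62  1.71 -1.33] [ 0.07  -0.86  -0.005] 21.02
False [500.55 117.12  88.78] [ 4.9   0.92 -1.67] [ 0.044 -0.884 -0.032] 21.44
True [500.87 117.17  87.26] [0.92 0.11 3.75] [ 0.039 -0.045 -0.065] 22.11
0 [501.06 117.2   87.24] [-1.93 -0.28  2.65] [-0.003  0.446 -0.091] 22.41
```

View pics/home.png

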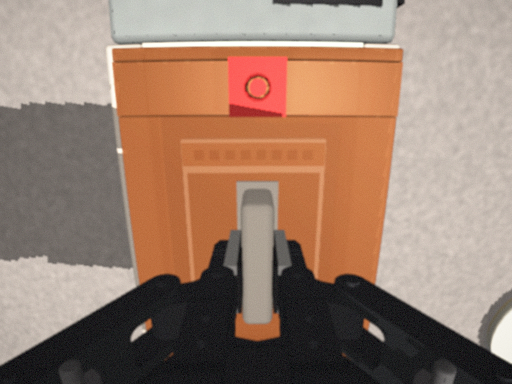

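The cover is on the red post, with the red tip showing concentric in its hole at (258,87), and it sits at rim height. I'll add one slow confirming press, then release and look.

Run:
```python
from h import *
yaw=1.7525; d=np.array([np.cos(yaw),np.sin(yaw)]); p=np.array([500.57,116.82])+.3*d
def st(h): print(h,arm.current_tcp_pos().round(2),arm.current_ft_force().round(2),arm.current_ft_torque().round(3),round(arm.current_time_s(),2))
st(arm.move_straight([*p,85],2,force_limit=14)); arm.sleep(.2); st(0)
fingers.grip(30); arm.sleep(.2); st("open")
arm.move_straight([*p,135],100)
yw=yaw-np.pi/2; dd=np.array([np.cos(yw),np.sin(yw)])
k,im=look("after",[*(p-60*dd),170],yw)
for y in (76,-76): print(proj(k,[*(p+y*d),76]))
cv2.imwrite("pics/afterz.png",cv2.resize(im[30:230,90:420],(800,485),interpolation=cv2.INTER_CUBIC)[:,:,::-1]); print(arm.current_time_s())
```

```text
True [501.16 117.22  87.24] [0.07 1.39 4.21] [-0.013  0.174 -0.009] 22.94
0 [501.19 117.2   87.25] [-0.03  0.01  5.95] [-0.061  0.122  0.051] 23.14
open [500.69 117.19  86.91] [ 0.34 -0.85  0.85] [0.049 0.018 0.   ] 23.65
[145.30464042 115.17968002]
[366.3865287  115.32393579]
26.025
```

View pics/afterz.png

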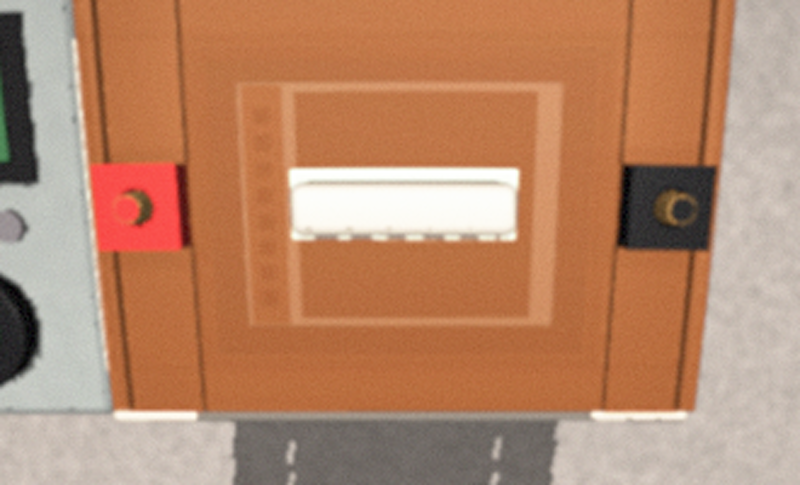

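The cover is flush: the rim shows evenly and both tips protrude the same amount. I'll check its height by touching the bar top near both ends, then locate the button.

Run:
```python
from h import *
yaw=1.7525; d=np.array([np.cos(yaw),np.sin(yaw)]); x=np.array([d[1],-d[0]]); m=np.array([500.57,116.82])
fingers.grip(0,30)
for s in (-18,18):
    p=m+s*d; arm.goto([*p,130],down(yaw-np.pi/2)); arm.move_straight([*p,115],40); arm.sleep(.2)
    h=arm.move_straight([*p,108],6,force_limit=7); z=arm.current_tcp_pos()[2]; arm.sleep(.1)
    print(h,z,arm.current_tcp_pos()[2],arm.current_ft_force().round(1)); arm.move_straight([*p,130],60)
b=m+137*d-36*x; yb=yaw-np.pi/2; dd=np.array([np.cos(yb),np.sin(yb)])
k,im=look("btn",[*(b-60*dd),150],yb)
hsv=cv2.cvtColor(im,cv2.COLOR_RGB2HSV); mk=cv2.inRange(hsv,(45,120,60),(80,255,255))
n,_,s,c=cv2.connectedComponentsWithStats(mk)
for i in range(1,n):
    if s[i,4]>100: print(s[i],c[i],back(k,c[i],77).round(2))
print(b,proj(k,[*b,77]),arm.current_time_s())
u,v=proj(k,[*b,77]).astype(int); cv2.imwrite("pics/btnz.png",cv2.resize(im[max(0,v-50):v+50,u-50:u+50],None,fx=4,fy=4)[:,:,::-1])
```

```text
True 111.04327970779161 111.0654441903808 [-0.3 -0.8  6. ]
True 111.06162043894555 111.06606634520966 [-0.7 -1.2  5.4]
[ 235  102   37   38 1062] [252.59227872 120.51600753] [438.21 245.93  77.  ]
[440.40601059 245.05920765] [254.60842629 117.21889322] 32.175
```

View pics/btnz.png

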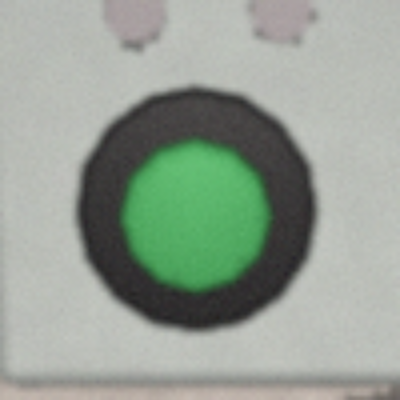

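The bar top is at 111.05 − 19 = 92.05 mm at both ends, so the cover is home and level. The button shows centred at crop (196,216), which is world (438.2,245.9). Next I'll press it and let it come up.

Run:
```python
from h import *
p=[438.2,245.9]; q=down(1.7525-np.pi/2)
arm.goto([*p,112],q); arm.move_straight([*p,99],40); arm.sleep(.2); f0=arm.current_ft_force()[2]
for z in (94,92.5):
    print(arm.move_straight([*p,z],10,force_limit=14),arm.current_tcp_pos()[2],arm.current_ft_force()[2]-f0)
print(arm.move_straight([*p,89],4,force_limit=12)); arm.sleep(.3)
print(arm.current_tcp_pos(),arm.current_ft_force()[2]-f0)
arm.move_straight([*p,150],60); 
yb=1.7525-np.pi/2; d=np.array([np.cos(yb),np.sin(yb)])
k,im=look("fin",[*(np.array([465,160])-60*d),230],yb); print(arm.current_time_s())
cv2.imwrite("pics/finz.png",im[:,:,::-1])
```

```text
False 94.0618585958562 1.9501797271308696
False 92.50679033694426 3.061049675378259
True
[438.23606019 245.90058815  90.02405612] 7.236024486516142
37.2917
```

View pics/finz.png

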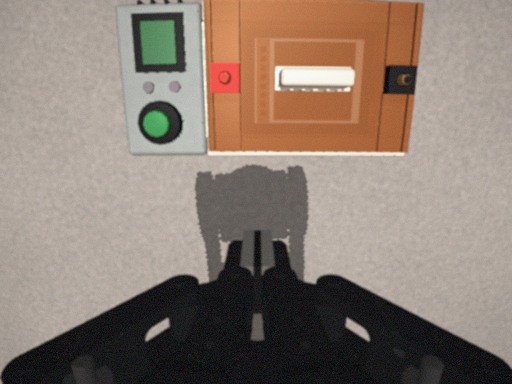

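The cover is seated flat, with its red and black sockets at (225,78) and (401,79). The button was pressed to its stop and is up again at (155,123). The robot is clear, so I'm handing in.

```bash
python3 -c "
from plant import arm
print(arm.finish_job())"
```

```text
the job is handed in; nothing more can be done
None
```

The cover is level and fully home on both posts, the start button was then pressed to its stop and came back up, the beaker, bottle and dish were not touched, and I handed the job in at about 37 s.

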